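# Clear the tensile tester bench: jaw faces and coupon to their trays

## Task

Clear the bench after the tensile tests: lay the two flat serrated jaw faces in the blue tray and the two black V-groove jaw faces in the yellow tray, one to each pocket, flat on the pocket floor with the gripping face still up, and put the tested brass coupon flat in the red tray. The jaws are hardened and chip, so set them down and do not let them fall. Leave the specimen grip and the micrometer where they are.

Things in the scene. Friction and masses are not known exactly. Their poses are not given: they have to be found in the camera images.
- flat_jaw_a: Flat jaw face of a tensile grip: bright steel block, serrated top, blue paint band at its -x end, 60 x 30 mm in plan and 26 mm high. Origin: centre of its underside; x along the 60 mm length, y across the 30 mm width, z up. Loose, about 0.35 kg, flat parallel sides to grip across the 30 mm. Lies serrations up. Same as flat_jaw_b; the two are interchangeable.
- flat_jaw_b: Flat jaw face of a tensile grip: bright steel block, serrated top, blue paint band at its -x end, 60 x 30 mm in plan and 26 mm high. Origin: centre of its underside; x along the 60 mm length, y across the 30 mm width, z up. Loose, about 0.35 kg, flat parallel sides to grip across the 30 mm. Lies serrations up. Same as flat_jaw_a; the two are interchangeable.
- vee_jaw_a: V-groove jaw face of a tensile grip: black steel block with a bright V groove (18 mm wide, 9 mm deep) along its top and yellow paint at its -x end, 60 x 30 mm in plan and 26 mm high. Origin: centre of its underside; x along the 60 mm length, y across the 30 mm width, z up. Loose, about 0.35 kg, flat parallel sides to grip across the 30 mm. Lies groove up. Same as vee_jaw_b; the two are interchangeable.
- vee_jaw_b: V-groove jaw face of a tensile grip: black steel block with a bright V groove (18 mm wide, 9 mm deep) along its top and yellow paint at its -x end, 60 x 30 mm in plan and 26 mm high. Origin: centre of its underside; x along the 60 mm length, y across the 30 mm width, z up. Loose, about 0.35 kg, flat parallel sides to grip across the 30 mm. Lies groove up. Same as vee_jaw_a; the two are interchangeable.
- coupon: Tested flat dog-bone coupon, brass, 110 mm long (x), 6 mm thick, end tabs 22 mm wide (y), middle 40 mm 12 mm wide: grip it there. Loose, about 0.09 kg, lying flat. Origin: centre of its underside, z up.
- blue_tray: Blue plastic tray with two pockets, for the pair of flat jaw faces. 92 mm (x) by 118 mm (y), rim and divider 14 mm high, floor 4 mm thick. Its two open pockets are each 82 mm (x) by 51 mm (y), 10 mm deep, centred at y = +28.5 mm and y = -28.5 mm, x = 0. A jaw goes in with its length along the tray's x, either way round; it then stands 16 mm above the rim. Origin: centre of the underside, z up. Fixed to the bench during the job.
- yellow_tray: Yellow plastic tray with two pockets, for the pair of V-groove jaw faces. 92 mm (x) by 118 mm (y), rim and divider 14 mm high, floor 4 mm thick. Its two open pockets are each 82 mm (x) by 51 mm (y), 10 mm deep, centred at y = +28.5 mm and y = -28.5 mm, x = 0. A jaw goes in with its length along the tray's x, either way round; it then stands 16 mm above the rim. Origin: centre of the underside, z up. Fixed to the bench during the job.
- red_tray: Red plastic tray without divider, for tested coupons. 150 mm (x) by 104 mm (y), rim 16 mm high, floor 4 mm thick, inside 140 by 94 mm; the coupon goes in with its length along x. Origin: centre of the underside, z up. Fixed to the bench during the job.
- specimen_grip: Bystander: the machine's spare specimen grip, bright steel with a T-bar screw, about 125 mm (x) by 64 mm (y) and 75 mm high, loose, 2.4 kg. Origin: middle of its footprint, on the bench. Not to be moved.
- micrometer: Bystander: micrometer with a green C-shaped frame lying on its side, about 130 mm (x) by 55 mm (y) and 17 mm high, loose, 0.25 kg. Origin: on the bench, on the spindle line, about the middle of its length; the frame bulges to -y. Not to be moved.

How it is judged:
By the outcome, as a careful person would: the job done as asked, in the order asked, and still so for the second after the job is handed in, with the robot touching nothing.
It also fails if it takes over 112 s, if anything falls off the work surface, if the arm or the gripper's body presses on something with over 40 N, if the wrist force passes 120 N, or if a joint passes its speed limit or range.

## Robot

A 6-joint arm with a two-finger parallel gripper is mounted at the origin on the work surface. World frame = base frame: x ahead of the robot, y to its left, z up, the work surface at z = 0. Lengths are in mm, angles in rad, forces in N, time in s.
With the tool pointing down it reaches from about 150 to 775 mm from the base axis. Payload 6.1 kg.
Tool frame: the origin (TCP) lies at the very end of the fingers, on their centre line; the grasp point (between the pads) lies 19 mm behind it; z points along the fingers, y is the line along which they close (so a half turn about z gives the same grasp; the last joint's range is limited). The gripper opens to 85 mm and grips with 20 to 120 N. Pads are 22 mm wide; open, the fingers measure 114 mm over their backs; the gripper's body (76 mm by 85 mm) begins 54 mm behind the grasp point. The pads swing forward as they close: fully open they stand 13 mm farther back than shut.
Start: joints at [-1.221, 0.126, -0.04, 1.405, 0, 1.571], TCP at [179.915, -493.192, 205.295] pointing down, gripper open.
Joint ranges: [-2.72, 2.72], [-0.95, 1.95], [-1.27, 1.35], [-1.78, 2.02], [-1.46, 1.47], [-3.14, 3.14]. Speed limits (rad/s): [2.39, 2.39, 3.01, 3.14, 3.14, 3.14].

## Interface

Orientations are given as a unit quaternion [w, x, y, z].
In Python, from bench import status, optics, arm gives the robot as it stands.
- The arm moves only by the tool send_rows, never from a script. Its argument "deltas" is one flat list of numbers, 5 for each row, row after row: the shift along the world's x, y, z in mm, then the turn about the world's z in degrees, then the finger opening in mm, from 0 to 85.4. A call has 1 to 10 rows; each row shifts and turns the commanded pose from where the row before left it; what a row does not reach is not made up. A row lasts 1/12 s, in which the tool goes at most 41.7 mm and 7.16 degrees, less where a joint would pass 70% of its speed; a pose out of reach is approached as far as the arm can. A call is refused whole if a number of a shift passes 41.7 or a number of a turn 7.16, either way. A call with a gripper value outside its range is refused whole. The fingers move at their own pace and stop on an object; "squeeze" is the grip in N (left out, the last holds). Time passes only in rows, so rows that do not move let the fingers close. It gives the time, the measured TCP pose, the force, the opening and the grip force at its end, in the units of the state.
- status.sense(): the state, without advancing time (a new reading comes with each control period).
- optics.snapshot(name): name is "side" or "top"; returns the picture (400x640x3 uint8, red, green, blue); there is no depth.
- optics.camera_model(name): a dict with "K" (3x3 intrinsics, pixels), "R" (3x3) and "t" (3): a world point X has camera coordinates R X + t. Camera axes: x right, y down, z forward; pixel columns grow to the right and rows downward; lengths in mm; the calibration is good to about 2 mm. A picture is of the moment at which its call begins. camera_model takes no time and is no camera call.
- arm.hand_in(): hands the job in; it is judged then, once.
The state is a dict: "t": time; "joint_pos": joint angles; "qd": joint speeds; "tau": joint torques, N m; "tool_pos": TCP position; "tcp_rot": TCP orientation; "force": force on the tool from outside, world axes, zero at the start; "torque": the same for the moment, N m; "gripper_width": opening from 0.0 (shut) to 1.0 (fully open); "grasp_force": force on a finger pad.
Only numpy, scipy, OpenCV 4.12 (cv2) and the standard library are available. Lean on these libraries where they do the work, as an engineer would, in place of code of your own. Each camera call takes 0.05 s, during which the arm holds its last target. There are 200 camera calls.

## Working session

There is one attempt and no reset: what is moved stays moved. The work goes in short steps, Python scripts to look and compute and a tool call to move; the robot and the scene stay as the last step left them, time stands still between calls to the robot, and variables do not carry over. Pictures are saved under pics/ and viewed, at most 14 in all, crops included, and the job is handed in when it is done.

Besides the shell and the picture viewer there is one more tool, called after ">>>" in YAML: its name, and indented under it one key for each argument. send_rows: Moves the arm, as the interface text tells. Its arguments: {"type":"object","properties":{"deltas":{"type":"array"},"squeeze":{"type":"number"}},"required":["deltas"]}

```bash
ls; mkdir -p pics
python3 - <<'E'
from bench import status, optics
import cv2
for n in("top","side"):
    im=optics.snapshot(n); cv2.imwrite(f"pics/{n}0.png",im[:,:,::-1])
    m=optics.camera_model(n); print(n,m)
s=status.sense(); print(s)
E
```

```text
pics
top {'K': array([[479.33664852,   0.        , 316.97454246],
       [  0.        , 479.33664852, 196.95987645],
       [  0.        ,   0.        ,   1.        ]]), 'R': array([[ 0.00860467, -0.99996094, -0.00202131],
       [-0.97209285, -0.00789092, -0.23446369],
       [ 0.23443858,  0.00398238, -0.97212278]]), 't': array([ -13.71303333,  508.77565296, 1132.79342698])}
side {'K': array([[368.40376163,   0.        , 315.57415608],
       [  0.        , 368.40376163, 201.61084298],
       [  0.        ,   0.        ,   1.        ]]), 'R': array([[-0.70468187, -0.70951504, -0.00344558],
       [-0.40264525,  0.40389153, -0.82143072],
       [ 0.58420909, -0.57745999, -0.5702979 ]]), 't': array([356.64838711, 227.31529423, 738.95661914])}
{'t': 0.1, 'joint_pos': array([-1.22098854e+00,  1.26348262e-01, -4.05129047e-02,  1.40542384e+00,
       -1.88695895e-05,  1.57082211e+00]), 'qd': array([ 0.00144754, -0.00068058,  0.00367042,  0.00016996, -0.00202182,
        0.00124529]), 'tau': array([ 7.12849051e-04, -4.36902487e+01,  3.53606200e+01,  1.36097844e-02,
        3.35267873e-05,  3.53309755e-07]), 'tool_pos': array([ 179.77746616, -492.81430004,  204.58869339]), 'tcp_rot': array([-7.31340759e-04,  9.84745236e-01,  1.74000765e-01, -1.38825576e-04]), 'force': array([ 0.43652157, -0.48863719, -0.1997933 ]), 'torque': array([ 0.01193542, -0.00378908, -0.00290686]), 'grasp_force': 0.0, 'gripper_width': 1.0006408692484199}
```

View pics/top0.png

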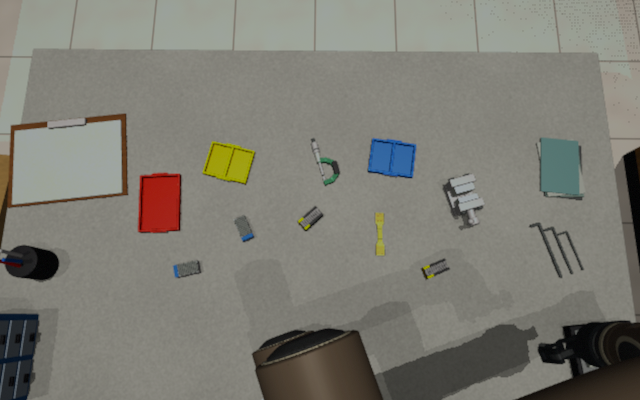

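View pics/side0.png

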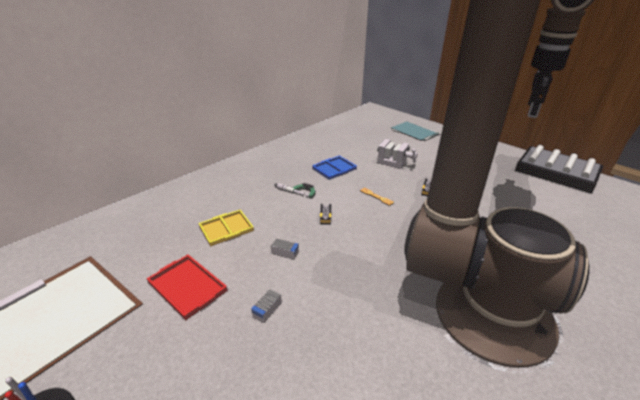

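The top view shows flat jaws near (187,269) and (244,229), V jaws near (311,218) and (436,268), and the coupon near (380,234). The trays are yellow (229,163), blue (392,158) and red (160,203). The side view agrees with this. I'll enlarge the top view for corners.

Run:
```python
import cv2
im=cv2.imread("pics/top0.png")
for n,x0 in(("L",130),("R",290)):
    c=cv2.resize(im[132:282,x0:x0+190],None,fx=4,fy=4,interpolation=cv2.INTER_CUBIC)
    for u in range(x0,x0+190,10): cv2.line(c,((u-x0)*4+2,0),((u-x0)*4+2,10 if u%50 else 25),(255,255,255),1)
    for v in range(140,282,10): cv2.line(c,(0,(v-132)*4+2),(10 if v%50 else 25,(v-132)*4+2),(255,255,255),1)
    cv2.imwrite(f"pics/c{n}.png",c)
```

```text
(no output)
```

View pics/cL.png

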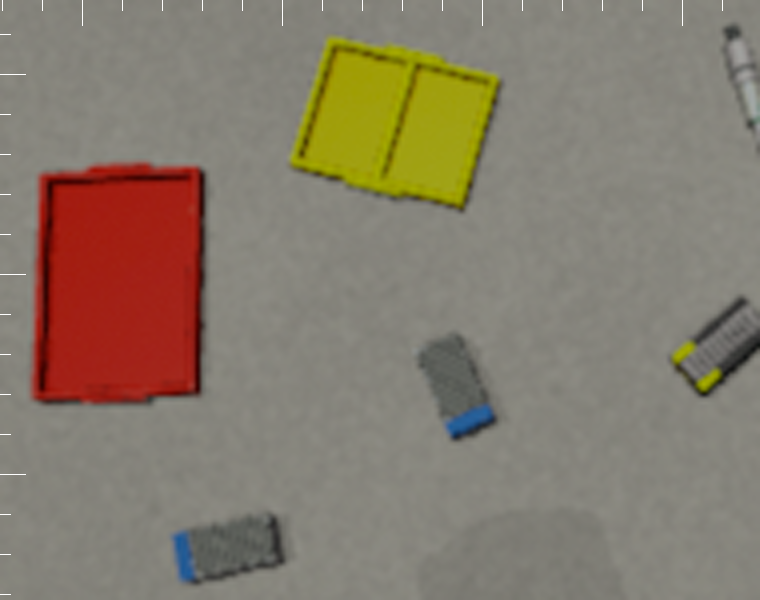

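View pics/cR.png

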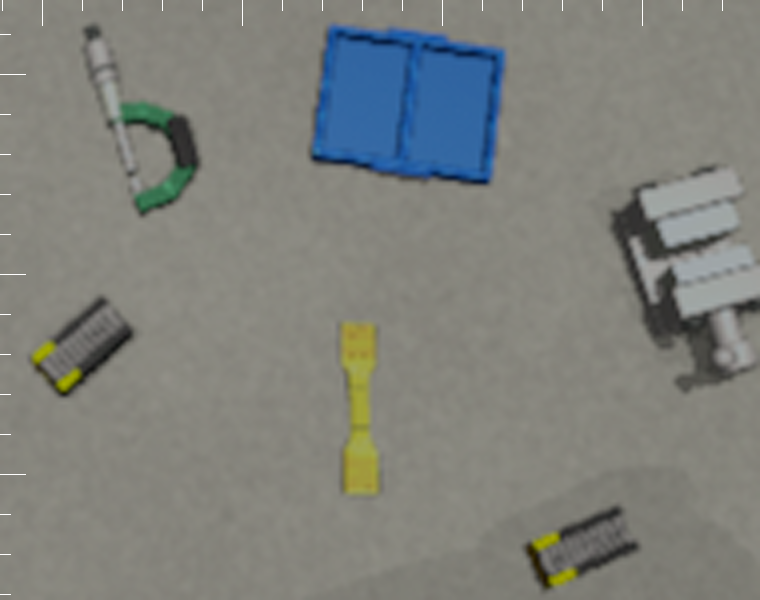

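The left crop shows both flat jaws, with blue ends at left and bottom, plus the red and yellow trays. The right crop shows both V jaws, with yellow ends at lower left, plus the coupon and the blue tray. I read the corners off in crop pixels and fit the poses from them.

```bash
cat > fit.py <<'E'
import numpy as np, cv2, sys
from scipy.optimize import least_squares
from bench import optics
m=optics.camera_model("top"); K,R,t=m["K"],m["R"],m["t"]
def proj(P): q=(P@R.T+t)@K.T; return q[:,:2]/q[:,2:]
def fit(L,W,z,px,x0):
    px=(np.array(px,float)+.5)/4-.5+[x0,132]
    loc=np.array([[-L,W],[-L,-W],[L,-W],[L,W]])/2
    def P(p):
        c,s=np.cos(p[2]),np.sin(p[2]); return np.c_[loc@[[c,s],[-s,c]]+p[:2],np.full(4,z)]
    rays=np.c_[px,np.ones(4)]@np.linalg.inv(K).T@R; C=-R.T@t
    g=(C+rays*((z-C[2])/rays[:,2])[:,None])[:,:2]
    d=(g[2:]-g[:2][::-1]).sum(0)
    r=least_squares(lambda p:(proj(P(p))-px).ravel(),[*g.mean(0),np.arctan2(d[1],d[0])])
    e=np.linalg.norm(g-np.roll(g,-1,0),axis=1)
    return r.x,np.abs(r.fun).max(),e
E
python3 - <<'E'
from fit import *
O=dict(flat1=(60,30,26,[(175,533),(185,581),(279,563),(271,514)],130),
flat2=(60,30,26,[(450,432),(494,414),(460,335),(418,353)],130),
vee1=(60,30,26,[(33,355),(66,394),(133,331),(103,297)],290),
vee2=(60,30,26,[(528,543),(548,587),(637,545),(620,507)],290),
coupon=(110,22,6,[(343,494),(379,494),(376,323),(341,323)],290),
blue=(92,118,14,[(312,158),(489,183),(503,50),(335,27)],290),
yellow=(92,118,14,[(291,165),(464,208),(498,77),(330,38)],130),
red=(150,104,16,[(34,401),(199,395),(202,168),(40,175)],130))
for k,v in O.items():
    p,e,d=fit(*v); print(k,p[:2].round(1),"yaw",np.degrees(p[2]).round(1),"res px",e.round(2),"edges",d.round(0),"j1",np.degrees(np.arctan2(p[1],p[0])).round(0),"r",np.hypot(*p[:2]).round(0))
    if k in("blue","yellow"):
        for s in(1,-1): print("  pocket",(p[:2]+28.5*s*np.array([-np.sin(p[2]),np.cos(p[2])])).round(1))
E
```

```text
flat1 [332.3 312.1] yaw -77.9 res px 0.58 edges [31. 58. 31. 60.] j1 43.0 r 456.0
flat2 [436.5 175.6] yaw 24.5 res px 0.99 edges [30. 56. 29. 55.] j1 22.0 r 471.0
vee1 [463.1   6.4] yaw -47.8 res px 0.68 edges [33. 59. 29. 58.] j1 1.0 r 463.0
vee2 [ 338.9 -303.9] yaw -67.1 res px 1.09 edges [29. 62. 25. 62.] j1 -42.0 r 455.0
coupon [ 427.1 -170.2] yaw -0.4 res px 0.17 edges [ 23. 110.  23. 110.] j1 -22.0 r 460.0
blue [ 628.6 -206.5] yaw -8.4 res px 1.28 edges [116.  93. 112.  93.] j1 -18.0 r 662.0
  pocket [ 632.8 -178.4]
  pocket [ 624.4 -234.7]
yellow [613.1 224.7] yaw -13.1 res px 0.61 edges [118.  92. 116.  91.] j1 20.0 r 653.0
  pocket [619.5 252.5]
  pocket [606.6 196.9]
red [501.8 397.2] yaw 3.5 res px 0.49 edges [105. 150. 106. 150.] j1 38.0 r 640.0
```

>>> send_rows:
  deltas: [21, 28.5, -4, 3.4, 60, 21, 28.5, -4, 3.4, 60, 21, 28.5, -4, 3.4, 60, 21, 28.5, -4, 3.4, 60, 21, 28.5, -4, 3.4, 60, 21, 28.5, -4, 3.4, 60, 21, 28.5, -4, 3.4, 60, 21, 28.5, -4, 3.4, 60, 21, 28.5, -4, 3.4, 60, 21, 28.5, -4, 3.4, 60]
  squeeze: 60

```text
t: 0.93
tool_pos: [390.4, -206.5, 164.9]
tcp_rot: [-0.0, 0.89, 0.456, -0.0]
force: [0.5, -0.2, 0.2]
gripper_width: 0.702
grasp_force: 0.0
```

>>> send_rows:
  deltas: [21, 28.5, -4, 3.4, 60, 21, 28.5, -4, 3.4, 60, -7.1, 33.1, -2.6, 2.95, 60, -7.1, 33.1, -2.6, 2.95, 60, -7.1, 33.1, -2.6, 2.95, 60, -7.1, 33.1, -2.6, 2.95, 60, -7.1, 33.1, -2.6, 2.95, 60, -7.1, 33.1, -2.6, 2.95, 60, -7.1, 33.1, -2.6, 2.95, 60, -7.1, 33.1, -2.6, 2.95, 60]

```text
t: 1.77
tool_pos: [374.2, 115.0, 136.2]
tcp_rot: [-0.0, 0.74, 0.673, -0.0]
force: [0.6, 0.8, -0.1]
gripper_width: 0.702
grasp_force: 0.0
```

>>> send_rows:
  deltas: [-7.1, 33.1, -2.6, 2.95, 60, -7.1, 33.1, -2.6, 2.95, 60, -7.1, 33.1, -2.6, 2.95, 60, -7.1, 33.1, -2.6, 2.95, 60, -7.1, 33.1, -2.6, 2.95, 60, -7.1, 33.1, -2.6, 2.95, 60, 0, 0, 0, 0, 60, 0, 0, 0, 0, 60, 0, 0, 0, 0, 60]

```text
t: 2.52
tool_pos: [332.1, 311.8, 120.5]
tcp_rot: [0.0, 0.628, 0.778, -0.001]
force: [0.3, -0.6, -1.0]
gripper_width: 0.701
grasp_force: 0.0
```

```bash
cat > st.py <<'E'
from bench import status
import numpy as np
s=status.sense(); w,x,y,z=s["tcp_rot"]
th=np.degrees(np.arctan2(1-2*(x*x+z*z),2*(x*y-w*z)))
print("t",round(s["t"],2),"tcp",s["tool_pos"].round(1),"theta",th.round(1),"j",np.degrees(s["joint_pos"]).round(0),"F",s["force"].round(1),"grip",round(s["grasp_force"],1),"open",round(s["gripper_width"]*85.4,1))
E
python3 st.py
```

```text
t 2.52 tcp [332.1 311.8 120.5] theta 12.2 j [ 43.   1. -20.  69.  -0. 121.] F [ 0.3 -0.6 -1. ] grip 0.0 open 59.9
```

>>> send_rows:
  deltas: [0, 0, -18, 0, 60, 0, 0, -18, 0, 60, 0, 0, -18, 0, 60, 0, 0, -18, 0, 60, 0, 0, -18, 0, 60, 0, 0, -9, 0, 60, 0, 0, -6, 0, 60, 0, 0, -3, 0, 60, 0, 0, 0, 0, 60, 0, 0, 0, 0, 60]

```text
t: 3.35
tool_pos: [333.0, 312.4, 13.7]
tcp_rot: [0.0, 0.629, 0.778, 0.001]
force: [-0.1, 0.1, 0.4]
gripper_width: 0.701
grasp_force: 0.0
```

>>> send_rows:
  deltas: [0, 0, 0, 0, 40, 0, 0, 0, 0, 30, 0, 0, 0, 0, 24, 0, 0, 0, 0, 24, 0, 0, 0, 0, 24, 0, 0, 0, 0, 24, 0, 0, 0, 0, 24]

```text
t: 3.93
tool_pos: [332.5, 312.2, 12.9]
tcp_rot: [-0.0, 0.628, 0.778, -0.0]
force: [0.5, -0.2, 1.1]
gripper_width: 0.279
grasp_force: 0.0
```

```bash
python3 st.py
python3 - <<'E'
from bench import optics
import cv2
im=optics.snapshot("side")[:,:,::-1]; cv2.imwrite("pics/g1.png",cv2.resize(im[180:340,170:380],None,fx=3.5,fy=3.5,interpolation=cv2.INTER_CUBIC))
E
```

```text
t 3.93 tcp [332.5 312.2  12.9] theta 12.1 j [ 43.   4. -30.  55.   0. 121.] F [ 0.5 -0.2  1.1] grip 0.0 open 23.8
```

View pics/g1.png

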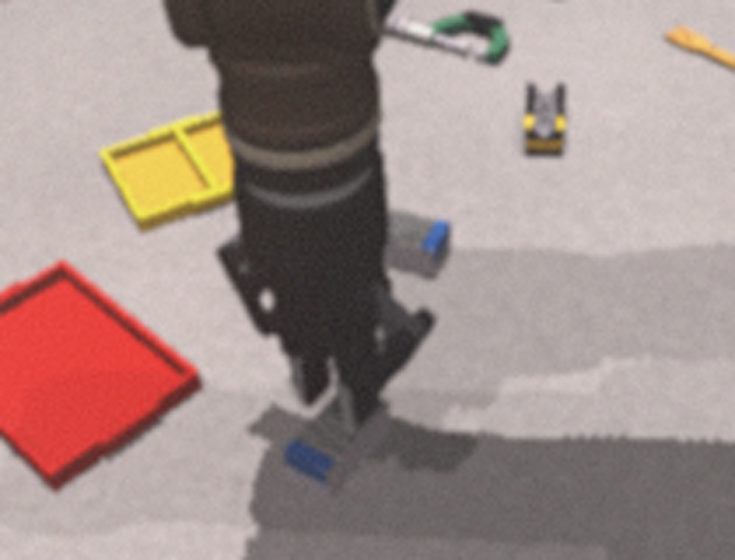

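The fingers closed to 24 mm without contact, so at this opening the tips are above the jaw top, about 13 mm behind the TCP. The side picture agrees, with the tips at crop (310,400) and (355,430) over the block. I'll reopen, go lower and close again.

>>> send_rows:
  deltas: [0, 0, 0, 0, 60, 0, 0, 0, 0, 60, 0, 0, 0, 0, 60, 0, 0, 0, 0, 60, 0, 0, 0, 0, 60, 0, 0, -4, 0, 60, 0, 0, -4, 0, 60, 0, 0, -1, 0, 60, 0, 0, 0, 0, 60]

```text
t: 4.73
tool_pos: [332.1, 311.8, 3.2]
tcp_rot: [-0.0, 0.628, 0.778, -0.001]
force: [0.3, 0.1, -0.1]
gripper_width: 0.699
grasp_force: 0.0
```

>>> send_rows:
  deltas: [0, 0, 0, 0, 45, 0, 0, 0, 0, 35, 0, 0, 0, 0, 30, 0, 0, 0, 0, 26, 0, 0, 0, 0, 26, 0, 0, 0, 0, 26, 0, 0, 0, 0, 26]

```text
t: 5.32
tool_pos: [332.5, 312.2, 4.0]
tcp_rot: [-0.0, 0.628, 0.778, 0.0]
force: [0.2, 0.3, 0.6]
gripper_width: 0.304
grasp_force: 0.0
```

```bash
python3 st.py
python3 - <<'E'
from bench import optics
import cv2
im=optics.snapshot("side")[:,:,::-1]; cv2.imwrite("pics/g2.png",cv2.resize(im[230:330,220:320],None,fx=6,fy=6,interpolation=cv2.INTER_CUBIC))
E
```

```text
t 5.32 tcp [332.5 312.2   4. ] theta 12.1 j [ 43.   5. -31.  54.   0. 121.] F [0.2 0.3 0.6] grip 0.0 open 26.0
```

View pics/g2.png

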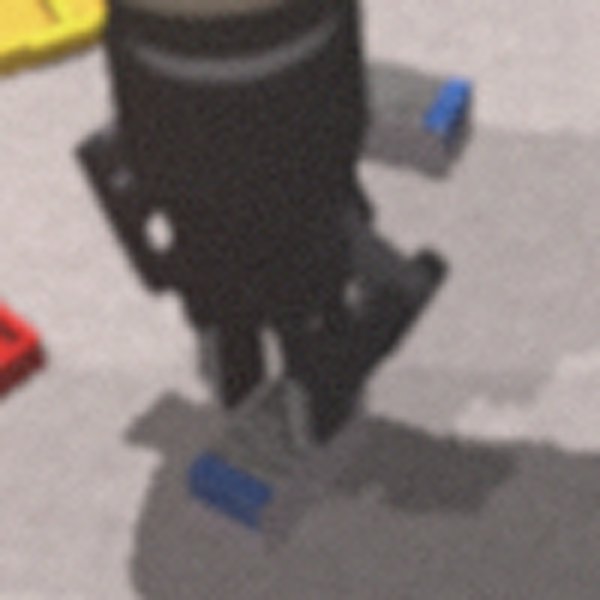

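>>> send_rows:
  deltas: [0, 0, 0, 0, 22, 0, 0, 0, 0, 18, 0, 0, 0, 0, 14, 0, 0, 0, 0, 14, 0, 0, 0, 0, 14]
  squeeze: 30

```text
t: 5.78
tool_pos: [332.5, 312.2, 3.9]
tcp_rot: [0.0, 0.628, 0.778, -0.0]
force: [0.2, -0.3, -0.5]
gripper_width: 0.163
grasp_force: 0.0
```

```bash
python3 st.py
python3 - <<'E'
from bench import optics
import numpy as np
m=optics.camera_model("side"); K,R,t=m["K"],m["R"],m["t"]
def pr(P): q=(np.array(P)@R.T+t)@K.T; return ((q[:,:2]/q[:,2:]-[220,230])*6+2.5).round(0)
c,s=np.cos(np.radians(-77.9)),np.sin(np.radians(-77.9))
for z in(26,0): print("jaw corners z",z,pr([[332.3+c*a-s*b,312.1+s*a+c*b,z] for a,b in((-30,15),(-30,-15),(30,-15),(30,15))]).tolist())
for z in(4,18,30): print("pad edges z",z,pr([[332.3+c*a-s*b,312.1+s*a+c*b,z] for a,b in((-11,13),(-11,-13),(-11,27),(-11,-27))]).tolist())
E
```

```text
t 5.78 tcp [332.5 312.2   3.9] theta 12.1 j [ 43.   5. -31.  54.  -0. 121.] F [ 0.2 -0.3 -0.5] grip 0.0 open 13.9
jaw corners z 26 [[185.0, 467.0], [256.0, 508.0], [370.0, 386.0], [301.0, 350.0]]
jaw corners z 0 [[193.0, 518.0], [263.0, 559.0], [374.0, 437.0], [306.0, 400.0]]
pad edges z 4 [[234.0, 474.0], [294.0, 509.0], [202.0, 456.0], [327.0, 527.0]]
pad edges z 18 [[230.0, 447.0], [291.0, 481.0], [198.0, 429.0], [324.0, 500.0]]
pad edges z 30 [[227.0, 423.0], [288.0, 457.0], [195.0, 405.0], [321.0, 476.0]]
```

Run:
```python
from bench import optics
import cv2, numpy as np
a=optics.snapshot("side")[:,:,::-1][260:335,235:285]
b=optics.snapshot("top")[:,:,::-1]
m=optics.camera_model("side"); K,R,t=m["K"],m["R"],m["t"]
a=cv2.resize(a,None,fx=8,fy=8,interpolation=cv2.INTER_CUBIC)
for z in range(0,80,10):
    q=K@(R@np.array([332.5,312.2,z])+t); u=((q[:2]/q[2]-[235,260])*8+3.5).astype(int)
    cv2.circle(a,tuple(map(int,u)),3,(0,0,255) if z%50 else (0,255,255),-1); print(z,u)
b=cv2.resize(b[240:290,160:210],None,fx=7,fy=7,interpolation=cv2.INTER_CUBIC)
o=np.zeros((600,760,3),np.uint8); o[:600,:400]=a; o[:350,405:755]=b
cv2.imwrite("pics/g3.png",o)
```

```text
0 [259 395]
10 [256 369]
20 [253 343]
30 [250 316]
40 [247 289]
50 [243 262]
60 [240 234]
70 [237 206]
```

View pics/g3.png

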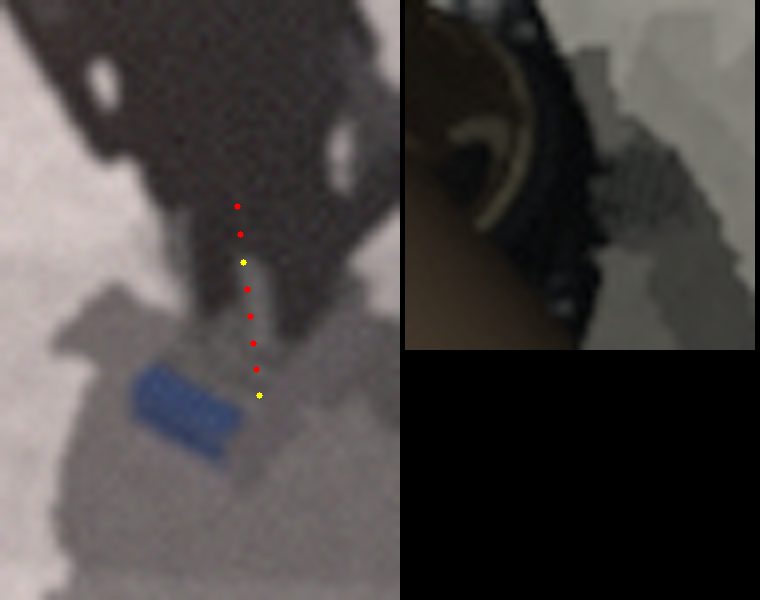

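The tips appear at about z≈30, just above the jaw top, while the TCP reads 4. The fingertips therefore sit well behind the reported TCP. I'll open and go down slowly, watching the force.

>>> send_rows:
  deltas: [0, 0, 0, 0, 50, 0, 0, 0, 0, 50, 0, 0, 0, 0, 50, 0, 0, 0, 0, 50, 0, 0, 0, 0, 50, 0, 0, -2, 0, 50, 0, 0, -2, 0, 50, 0, 0, 0, 0, 50]

```text
t: 6.55
tool_pos: [332.3, 312.0, -0.6]
tcp_rot: [-0.0, 0.628, 0.778, -0.0]
force: [0.6, -1.1, 0.9]
gripper_width: 0.582
grasp_force: 0.0
```

>>> send_rows:
  deltas: [0, 0, -1, 0, 50, 0, 0, -1, 0, 50, 0, 0, 0, 0, 50]

```text
t: 6.8
tool_pos: [332.4, 312.1, -2.3]
tcp_rot: [-0.0, 0.628, 0.778, -0.0]
force: [0.7, 0.4, -0.6]
gripper_width: 0.589
grasp_force: 0.0
```

```bash
python3 st.py
python3 - <<'E'
from bench import optics
import cv2, numpy as np
im=optics.snapshot("side")[:,:,::-1]; cv2.imwrite("pics/g4.png",cv2.resize(im[255:330,220:320],None,fx=8,fy=8,interpolation=cv2.INTER_CUBIC))
E
```

```text
t 6.8 tcp [332.4 312.1  -2.3] theta 12.1 j [ 43.   5. -32.  53.  -0. 121.] F [ 0.7  0.4 -0.6] grip 0.0 open 50.3
```

View pics/g4.png

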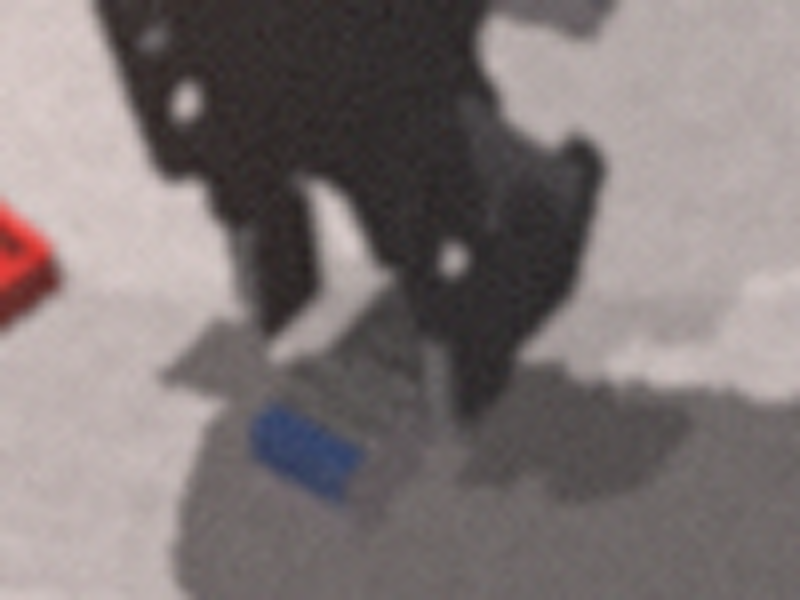

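The TCP reads −2 with no bench contact, and in the picture the tips (crop (265,330) and (465,425)) are at z≈30. So the tips are roughly 25–30 mm behind the reported TCP. I'll carry on down carefully and close.

>>> send_rows:
  deltas: [0, 0, -2, 0, 50, 0, 0, -2, 0, 50, 0, 0, -2, 0, 50, 0, 0, -2, 0, 50, 0, 0, -2, 0, 50, 0, 0, -1, 0, 50, 0, 0, 0, 0, 50]

```text
t: 7.43
tool_pos: [332.3, 312.0, -13.5]
tcp_rot: [-0.0, 0.628, 0.778, -0.0]
force: [-0.5, 0.3, 0.5]
gripper_width: 0.584
grasp_force: 0.0
```

>>> send_rows:
  deltas: [0, 0, 0, 0, 40, 0, 0, 0, 0, 35, 0, 0, 0, 0, 30, 0, 0, 0, 0, 24, 0, 0, 0, 0, 20, 0, 0, 0, 0, 20, 0, 0, 0, 0, 20]
  squeeze: 60

```text
t: 8.02
tool_pos: [332.6, 312.3, -12.7]
tcp_rot: [-0.0, 0.628, 0.778, 0.0]
force: [-1.6, -0.9, 6.0]
gripper_width: 0.332
grasp_force: 59.9
```

```bash
python3 st.py
```

```text
t 8.02 tcp [332.6 312.3 -12.7] theta 12.1 j [ 43.   6. -32.  52.   0. 121.] F [-1.6 -0.9  6. ] grip 59.9 open 28.4
```

>>> send_rows:
  deltas: [0, 0, 2, 0, 20, 0, 0, 4, 0, 20, 0, 0, 4, 0, 20, 0, 0, 0, 0, 20]
  squeeze: 80

```text
t: 8.35
tool_pos: [332.8, 312.4, -2.5]
tcp_rot: [0.0, 0.628, 0.778, 0.0]
force: [0.8, -0.3, -3.0]
gripper_width: 0.324
grasp_force: 79.4
```

```bash
python3 st.py
python3 - <<'E'
from bench import optics
import cv2, numpy as np
im=optics.snapshot("side")[:,:,::-1]; cv2.imwrite("pics/g5.png",cv2.resize(im[255:330,220:320],None,fx=8,fy=8,interpolation=cv2.INTER_CUBIC))
E
```

```text
t 8.35 tcp [332.8 312.4  -2.5] theta 12.1 j [ 43.   5. -32.  53.  -0. 121.] F [ 0.8 -0.3 -3. ] grip 79.4 open 27.7
```

View pics/g5.png

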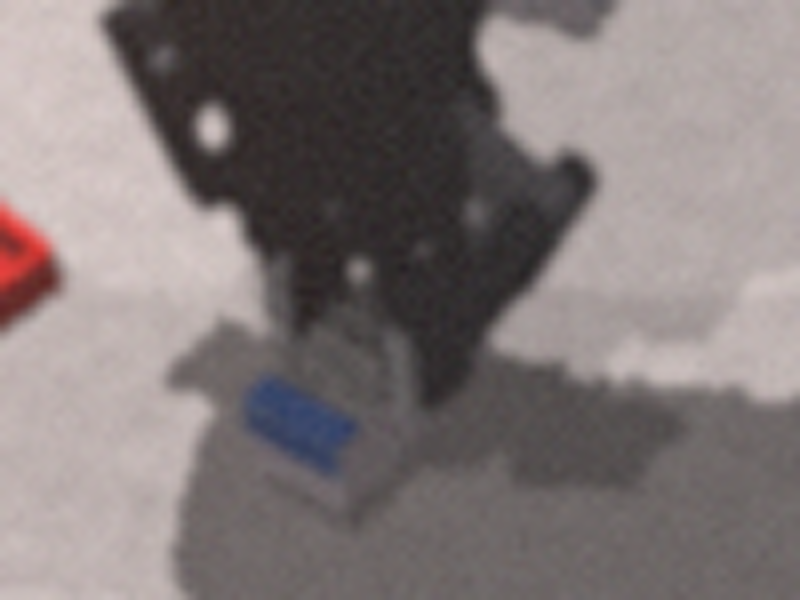

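The jaw is lifted level with the load felt (−3 N), and the finger overlaps its upper part (finger tip about (425,405) in the crop). Carry it to blue pocket 1.

>>> send_rows:
  deltas: [0, 0, 8, 0, 20, 0, 0, 16, 0, 20, 0, 0, 22, 0, 20, 5, -8, 24, 2, 20, 10, -16, 22, 3.4, 20, 15, -24.5, 11, 3.5, 20, 15, -24.5, 0, 3.5, 20, 15, -24.5, 0, 3.5, 20, 15, -24.5, 0, 3.5, 20, 15, -24.5, 0, 3.5, 20]

```text
t: 9.23
tool_pos: [423.0, 164.5, 100.5]
tcp_rot: [0.0, 0.46, 0.888, 0.0]
force: [0.2, 1.0, -3.8]
gripper_width: 0.326
grasp_force: 79.2
```

>>> send_rows:
  deltas: [15, -24.5, 0, 3.5, 20, 15, -24.5, 0, 3.5, 20, 15, -24.5, 0, 3.5, 20, 15, -24.5, 0, 3.5, 20, 15, -24.5, 0, 3.5, 20, 15, -24.5, 0, 3.5, 20, 15, -24.5, 0, 3.5, 20, 15, -24.5, 0, 3.5, 20, 15, -24.5, 0, 3.5, 20, 15, -24.5, 0, 3.5, 20]

```text
t: 10.07
tool_pos: [572.9, -80.7, 100.1]
tcp_rot: [-0.0, 0.172, 0.985, 0.0]
force: [0.7, 0.0, -3.2]
gripper_width: 0.326
grasp_force: 79.2
```

>>> send_rows:
  deltas: [15, -24.5, 0, 3.5, 20, 15, -24.5, 0, 3.5, 20, 15, -24.5, 0, 3.5, 20, 10, -16, 0, 1.7, 20, 5, -9, 0, 0, 20, 0, 0, 0, 0, 20, 0, 0, 0, 0, 20, 0, 0, 0, 0, 20]

```text
t: 10.73
tool_pos: [631.8, -176.8, 99.9]
tcp_rot: [-0.0, 0.068, 0.998, 0.0]
force: [-0.2, -0.4, -3.0]
gripper_width: 0.329
grasp_force: 79.3
```

```bash
python3 st.py
```

```text
t 10.73 tcp [ 631.8 -176.8   99.9] theta 82.2 j [-16.  22.   4.  72.   0.  -8.] F [-0.2 -0.4 -3. ] grip 79.3 open 28.1
```

>>> send_rows:
  deltas: [0.5, -1, -10, -0.6, 20, 0, 0, -20, 0, 20, 0, 0, -20, 0, 20, 0, 0, -20, 0, 20, 0, 0, -15, 0, 20, 0, 0, -10, 0, 20, 0, 0, -6, 0, 20, 0, 0, -2, 0, 20, 0, 0, 0, 0, 20, 0, 0, 0, 0, 20]

```text
t: 11.57
tool_pos: [633.6, -178.8, -2.1]
tcp_rot: [0.001, 0.073, 0.997, -0.0]
force: [0.8, -0.1, -3.6]
gripper_width: 0.328
grasp_force: 79.4
```

>>> send_rows:
  deltas: [0, 0, -1.5, 0, 20, 0, 0, -1.5, 0, 20, 0, 0, 0, 0, 20]

```text
t: 11.82
tool_pos: [633.2, -178.9, -5.8]
tcp_rot: [0.0, 0.073, 0.997, -0.0]
force: [0.0, -0.3, -3.2]
gripper_width: 0.323
grasp_force: 79.4
```

```bash
python3 st.py
```

```text
t 11.82 tcp [ 633.2 -178.9   -5.8] theta 81.6 j [-16.  25.  -5.  60.   0.  -7.] F [ 0.  -0.3 -3.2] grip 79.4 open 27.6
```

Commanded z is about −6. I'll creep down in 1 mm rows.

>>> send_rows:
  deltas: [0, 0, -1, 0, 20, 0, 0, -1, 0, 20, 0, 0, 0, 0, 20, 0, 0, 0, 0, 20]

```text
t: 12.15
tool_pos: [632.9, -178.8, -8.2]
tcp_rot: [-0.0, 0.073, 0.997, 0.0]
force: [-0.9, -0.2, -3.3]
gripper_width: 0.325
grasp_force: 79.4
```

>>> send_rows:
  deltas: [0, 0, -0.5, 0, 20, 0, 0, -0.5, 0, 20, 0, 0, 0, 0, 20]

```text
t: 12.4
tool_pos: [633.1, -178.8, -8.5]
tcp_rot: [0.0, 0.073, 0.997, -0.0]
force: [-0.9, 1.1, 2.0]
gripper_width: 0.324
grasp_force: 79.9
```

```bash
python3 st.py
```

```text
t 12.4 tcp [ 633.1 -178.8   -8.5] theta 81.6 j [-16.  26.  -5.  59.  -0.  -7.] F [-0.9  1.1  2. ] grip 79.9 open 27.7
```

>>> send_rows:
  deltas: [0, 0, 0, 0, 29, 0, 0, 0, 0, 33, 0, 0, 0, 0, 38, 0, 0, 0, 0, 42, 0, 0, 0, 0, 42, 0, 0, 4, 0, 42, 0, 0, 8, 0, 42, 0, 0, 20, 0, 42, 0, 0, 30, 0, 42, 0, 0, 38, 0, 42]

```text
t: 13.23
tool_pos: [631.5, -178.4, 90.3]
tcp_rot: [-0.002, 0.073, 0.997, 0.0]
force: [0.5, -0.8, 0.5]
gripper_width: 0.494
grasp_force: 0.0
```

>>> send_rows:
  deltas: [-15, 26, 0, -4.4, 50, -15, 26, 0, -4.4, 50, -15, 26, 0, -4.4, 50, -15, 26, 0, -4.4, 50, -15, 26, 0, -4.4, 50, -15, 26, 0, -4.4, 50, -15, 26, 0, -4.4, 50, -15, 26, 0, -4.4, 50, -15, 26, 0, -4.4, 50, -15, 26, 0, -4.4, 50]

```text
t: 14.07
tool_pos: [482.4, 82.3, 92.0]
tcp_rot: [0.001, 0.443, 0.897, 0.0]
force: [-0.3, 0.4, 0.1]
gripper_width: 0.584
grasp_force: 0.0
```

```bash
python3 st.py
python3 - <<'E'
from bench import optics
import cv2, numpy as np
im=optics.snapshot("top")[:,:,::-1]
o=np.hstack([cv2.resize(im[130:190,350:430],None,fx=5,fy=5,interpolation=cv2.INTER_CUBIC),cv2.resize(im[205:265,210:290],None,fx=5,fy=5,interpolation=cv2.INTER_CUBIC)])
cv2.imwrite("pics/p1.png",o)
E
```

```text
t 14.07 tcp [482.4  82.3  92. ] theta 37.4 j [ 10.   5. -19.  66.   0.  62.] F [-0.3  0.4  0.1] grip 0.0 open 49.8
```

View pics/p1.png

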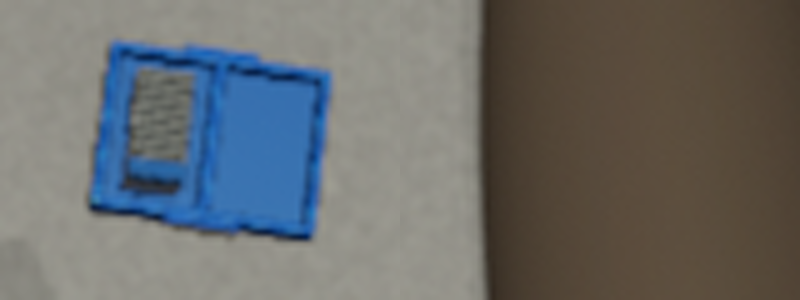

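The jaw lies flat and well centred in the blue tray's left pocket (crop (160,130)), clear of the rim. Next is flat jaw 2, with the closing axis at 114.5°.

>>> send_rows:
  deltas: [-4.3, 8.5, 0, 7, 50, -4.3, 8.5, 0, 7, 50, -4.3, 8.5, 0, 7, 50, -4.3, 8.5, 0, 7, 50, -4.3, 8.5, 0, 7, 50, -4.3, 8.5, 0, 7, 50, -4.3, 8.5, 0, 7, 50, -4.3, 8.5, 0, 7, 50, -4.3, 8.5, 0, 7, 50, -4.3, 8.5, 0, 7, 50]

```text
t: 14.95
tool_pos: [440.1, 166.7, 91.9]
tcp_rot: [0.001, -0.156, 0.988, 0.0]
force: [0.5, -0.1, 0.6]
gripper_width: 0.584
grasp_force: 0.0
```

>>> send_rows:
  deltas: [-4.3, 8.5, 0, 7, 50, 0, 0, -15, 0, 50, 0, 0, -20, 0, 50, 0, 0, 0, 0, 50, 0, 0, 0, 0, 50]

```text
t: 15.37
tool_pos: [435.1, 174.5, 56.0]
tcp_rot: [-0.001, -0.213, 0.977, -0.0]
force: [0.2, -0.1, 0.3]
gripper_width: 0.584
grasp_force: 0.0
```

```bash
python3 st.py
```

```text
t 15.37 tcp [435.1 174.5  56. ] theta 114.6 j [ 22.   4. -25.  61.  -0.  -3.] F [ 0.2 -0.1  0.3] grip 0.0 open 49.9
```

>>> send_rows:
  deltas: [0, 0, -20, 0, 50, 0, 0, -20, 0, 50, 0, 0, -15, 0, 50, 0, 0, -8, 0, 50, 0, 0, -4, 0, 50, 0, 0, -2, 0, 50, 0, 0, 0, 0, 50, 0, 0, 0, 0, 50]
  squeeze: 60

```text
t: 16.03
tool_pos: [436.5, 175.0, -12.1]
tcp_rot: [0.001, -0.213, 0.977, 0.0]
force: [0.0, -0.4, -0.1]
gripper_width: 0.586
grasp_force: 0.0
```

>>> send_rows:
  deltas: [0, 0, 0, 0, 40, 0, 0, 0, 0, 35, 0, 0, 0, 0, 30, 0, 0, 0, 0, 24, 0, 0, 0, 0, 20, 0, 0, 0, 0, 20, 0, 0, 0, 0, 20]

```text
t: 16.62
tool_pos: [436.0, 175.4, -12.2]
tcp_rot: [0.001, -0.214, 0.977, 0.001]
force: [-2.7, 1.4, 5.7]
gripper_width: 0.329
grasp_force: 59.6
```

>>> send_rows:
  deltas: [0, 0, 2, 0, 20, 0, 0, 4, 0, 20, 0, 0, 8, 0, 20, 0, 0, 16, 0, 20, 0, 0, 20, 0, 20, 0, 0, 20, 0, 20, 0, 0, 20, 0, 20, 0, 0, 12, 0, 20, 0, 0, 6, 0, 20, 0, 0, 0, 0, 20]
  squeeze: 80

```text
t: 17.45
tool_pos: [436.5, 175.0, 96.4]
tcp_rot: [0.001, -0.213, 0.977, 0.0]
force: [0.2, -0.1, -3.3]
gripper_width: 0.327
grasp_force: 79.8
```

```bash
python3 st.py
```

```text
t 17.45 tcp [436.5 175.   96.4] theta 114.6 j [ 22.   3. -21.  66.  -0.  -3.] F [ 0.2 -0.1 -3.3] grip 79.8 open 28.0
```

>>> send_rows:
  deltas: [5, -11, 0, 0, 20, 9, -20, 0, -2.2, 20, 12.2, -26.6, 0, -2.2, 20, 12.2, -26.6, 0, -2.2, 20, 12.2, -26.6, 0, -2.2, 20, 12.2, -26.6, 0, -2.2, 20, 12.2, -26.6, 0, -2.2, 20, 12.2, -26.6, 0, -2.2, 20, 12.2, -26.6, 0, -2.2, 20, 12.2, -26.6, 0, -2.2, 20]

```text
t: 18.28
tool_pos: [546.9, -70.5, 93.5]
tcp_rot: [-0.001, -0.041, 0.999, 0.0]
force: [2.5, 0.3, -3.0]
gripper_width: 0.333
grasp_force: 79.8
```

>>> send_rows:
  deltas: [12.2, -26.6, 0, -2.2, 20, 12.2, -26.6, 0, -2.2, 20, 12.2, -26.6, 0, -2.2, 20, 12.2, -26.6, 0, -2.2, 20, 12.2, -26.6, 0, -2.2, 20, 10, -22, 0, -2.2, 20, 5, -11, 0, 0, 20, 0, 0, 0, 0, 20, 0, 0, 0, 0, 20, 0, 0, 0, 0, 20]

```text
t: 19.12
tool_pos: [622.5, -234.0, 94.1]
tcp_rot: [-0.001, 0.072, 0.997, 0.0]
force: [0.5, 0.0, -2.6]
gripper_width: 0.329
grasp_force: 79.9
```

>>> send_rows:
  deltas: [0, 0, -10, 0, 20, 0, 0, -20, 0, 20, 0, 0, -20, 0, 20, 0, 0, -15, 0, 20, 0, 0, -6, 0, 20, 0, 0, 0, 0, 20, 0, 0, 0, 0, 20]

```text
t: 19.7
tool_pos: [623.2, -234.4, 24.1]
tcp_rot: [-0.0, 0.072, 0.997, 0.0]
force: [0.4, -0.7, -3.2]
gripper_width: 0.323
grasp_force: 79.8
```

```bash
python3 st.py
```

```text
t 19.7 tcp [ 623.2 -234.4   24.1] theta 81.7 j [-21.  25.  -1.  63.   0. -12.] F [ 0.4 -0.7 -3.2] grip 79.8 open 27.6
```

>>> send_rows:
  deltas: [1, -1, -10, 0, 20, 0, 0, -10, 0, 20, 0, 0, -6, 0, 20, 0, 0, -3, 0, 20, 0, 0, 0, 0, 20, 0, 0, 0, 0, 20]

```text
t: 20.2
tool_pos: [624.2, -236.1, -5.4]
tcp_rot: [-0.0, 0.073, 0.997, 0.0]
force: [-0.9, 0.3, -3.1]
gripper_width: 0.325
grasp_force: 79.9
```

>>> send_rows:
  deltas: [0, 0, -1, 0, 20, 0, 0, -1, 0, 20, 0, 0, 0, 0, 20, 0, 0, 0, 0, 20]

```text
t: 20.53
tool_pos: [624.4, -236.1, -6.9]
tcp_rot: [0.0, 0.073, 0.997, -0.0]
force: [0.3, -0.1, -4.2]
gripper_width: 0.323
grasp_force: 79.9
```

```bash
python3 st.py
```

```text
t 20.53 tcp [ 624.4 -236.1   -6.9] theta 81.6 j [-21.  26.  -4.  60.   0. -12.] F [ 0.3 -0.1 -4.2] grip 79.9 open 27.6
```

>>> send_rows:
  deltas: [0, 0, -0.7, 0, 20, 0, 0, -0.5, 0, 20, 0, 0, 0, 0, 20, 0, 0, 0, 0, 20]

```text
t: 20.87
tool_pos: [624.4, -236.2, -8.0]
tcp_rot: [0.0, 0.073, 0.997, -0.0]
force: [-0.3, 0.3, -0.4]
gripper_width: 0.326
grasp_force: 80.1
```

>>> send_rows:
  deltas: [0, 0, -0.5, 0, 20, 0, 0, 0, 0, 20, 0, 0, 0, 0, 20]

```text
t: 21.12
tool_pos: [624.5, -236.2, -8.0]
tcp_rot: [0.0, 0.073, 0.997, -0.0]
force: [-2.8, -0.2, 4.9]
gripper_width: 0.324
grasp_force: 80.8
```

```bash
python3 st.py
```

```text
t 21.12 tcp [ 624.5 -236.2   -8. ] theta 81.6 j [-21.  26.  -4.  60.   0. -12.] F [-2.8 -0.2  4.9] grip 80.8 open 27.7
```

>>> send_rows:
  deltas: [0, 0, 0, 0, 29, 0, 0, 0, 0, 32, 0, 0, 0, 0, 36, 0, 0, 0, 0, 39, 0, 0, 0, 0, 39, 0, 0, 4, 0, 39, 0, 0, 8, 0, 39, 0, 0, 20, 0, 39, 0, 0, 30, 0, 39, 0, 0, 38, 0, 39]
  squeeze: 60

```text
t: 21.95
tool_pos: [622.8, -235.5, 90.5]
tcp_rot: [-0.002, 0.073, 0.997, 0.001]
force: [0.9, -0.5, -0.1]
gripper_width: 0.453
grasp_force: 0.0
```

>>> send_rows:
  deltas: [-14.7, 22, 0, -3.6, 50, -14.7, 22, 0, -3.6, 50, -14.7, 22, 0, -3.6, 50, -14.7, 22, 0, -3.6, 50, -14.7, 22, 0, -3.6, 50, -14.7, 22, 0, -3.6, 50, -14.7, 22, 0, -3.6, 50, -14.7, 22, 0, -3.6, 50, -14.7, 22, 0, -3.6, 50, -14.7, 22, 0, -3.6, 50]

```text
t: 22.78
tool_pos: [476.8, -15.2, 92.2]
tcp_rot: [0.001, 0.379, 0.925, 0.0]
force: [0.2, 0.4, -0.2]
gripper_width: 0.586
grasp_force: 0.0
```

>>> send_rows:
  deltas: [-14.7, 22, 0, -3.6, 50, 0, 0, -15, 0, 50, 0, 0, -20, 0, 50, 0, 0, 0, 0, 50, 0, 0, 0, 0, 50]

```text
t: 23.2
tool_pos: [462.0, 6.0, 56.4]
tcp_rot: [-0.0, 0.406, 0.914, -0.0]
force: [-0.3, -0.2, -0.1]
gripper_width: 0.583
grasp_force: 0.0
```

```bash
python3 st.py
```

```text
t 23.2 tcp [462.    6.   56.4] theta 42.1 j [  1.   3. -26.  61.  -0.  49.] F [-0.3 -0.2 -0.1] grip 0.0 open 49.8
```

>>> send_rows:
  deltas: [0.8, 0.2, -20, 0, 50, 0, 0, -20, 0, 50, 0, 0, -15, 0, 50, 0, 0, -8, 0, 50, 0, 0, -4, 0, 50, 0, 0, -2, 0, 50, 0, 0, 0, 0, 50, 0, 0, 0, 0, 50]

```text
t: 23.87
tool_pos: [464.2, 6.0, -11.8]
tcp_rot: [0.001, 0.406, 0.914, 0.0]
force: [-0.9, -0.4, -0.2]
gripper_width: 0.585
grasp_force: 0.0
```

>>> send_rows:
  deltas: [0, 0, 0, 0, 40, 0, 0, 0, 0, 35, 0, 0, 0, 0, 30, 0, 0, 0, 0, 24, 0, 0, 0, 0, 20, 0, 0, 0, 0, 20, 0, 0, 0, 0, 20]

```text
t: 24.45
tool_pos: [463.7, 6.0, -12.0]
tcp_rot: [0.0, 0.406, 0.914, 0.0]
force: [-1.9, -0.1, 5.5]
gripper_width: 0.331
grasp_force: 59.7
```

>>> send_rows:
  deltas: [0, 0, 2, 0, 20, 0, 0, 4, 0, 20, 0, 0, 8, 0, 20, 0, 0, 16, 0, 20, 0, 0, 20, 0, 20, 0, 0, 20, 0, 20, 0, 0, 20, 0, 20, 0, 0, 12, 0, 20, 0, 0, 6, 0, 20, 0, 0, 0, 0, 20]
  squeeze: 80

```text
t: 25.28
tool_pos: [464.2, 6.1, 96.7]
tcp_rot: [0.001, 0.406, 0.914, 0.001]
force: [1.1, -0.1, -3.4]
gripper_width: 0.325
grasp_force: 79.8
```

```bash
python3 st.py
```

```text
t 25.28 tcp [464.2   6.1  96.7] theta 42.0 j [  1.   2. -22.  66.   0.  49.] F [ 1.1 -0.1 -3.4] grip 79.8 open 27.7
```

>>> send_rows:
  deltas: [6, 10, 0, 2.7, 20, 11, 18, 0, 2.7, 20, 13.5, 21.2, 0, 2.7, 20, 13.5, 21.2, 0, 2.7, 20, 13.5, 21.2, 0, 2.7, 20, 13.5, 21.2, 0, 2.7, 20, 13.5, 21.2, 0, 2.7, 20, 13.5, 21.2, 0, 2.7, 20, 13.5, 21.2, 0, 2.7, 20, 13.5, 21.2, 0, 2.7, 20]

```text
t: 26.12
tool_pos: [588.1, 204.6, 93.4]
tcp_rot: [-0.001, 0.181, 0.984, -0.001]
force: [1.0, -1.0, -4.4]
gripper_width: 0.324
grasp_force: 79.8
```

>>> send_rows:
  deltas: [13.5, 21.2, 0, 2.7, 20, 11, 18, 0, 2.7, 20, 6, 10, 0, 2.5, 20, 0, 0, 0, 0, 20, 0, 0, -10, 0, 20, 0, 0, -20, 0, 20, 0, 0, -20, 0, 20, 0, 0, -16, 0, 20, 0, 0, -6, 0, 20, 0, 0, 0, 0, 20]

```text
t: 26.95
tool_pos: [616.7, 251.3, 20.3]
tcp_rot: [-0.002, 0.114, 0.993, -0.001]
force: [-0.9, -0.0, -3.3]
gripper_width: 0.324
grasp_force: 79.8
```

>>> send_rows:
  deltas: [0, 0, 0, 0, 20, 0, 0, 0, 0, 20]

```text
t: 27.12
tool_pos: [619.4, 252.8, 24.3]
tcp_rot: [0.001, 0.114, 0.993, 0.0]
force: [0.2, 0.2, -3.2]
gripper_width: 0.327
grasp_force: 79.8
```

```bash
python3 st.py
```

```text
t 27.12 tcp [619.4 252.8  24.3] theta 76.9 j [22. 25. -1. 64. -0. 35.] F [ 0.2  0.2 -3.2] grip 79.8 open 27.9
```

>>> send_rows:
  deltas: [0, 0, -10, 0, 20, 0, 0, -10, 0, 20, 0, 0, -6, 0, 20, 0, 0, -3.5, 0, 20, 0, 0, -1, 0, 20, 0, 0, 0, 0, 20, 0, 0, 0, 0, 20]

```text
t: 27.7
tool_pos: [619.0, 253.0, -7.5]
tcp_rot: [0.0, 0.114, 0.994, 0.0]
force: [0.3, 0.2, -4.0]
gripper_width: 0.325
grasp_force: 79.9
```

>>> send_rows:
  deltas: [0, 0, -0.7, 0, 20, 0, 0, -0.7, 0, 20, 0, 0, 0, 0, 20, 0, 0, 0, 0, 20]

```text
t: 28.03
tool_pos: [619.2, 253.1, -7.9]
tcp_rot: [0.0, 0.114, 0.994, 0.0]
force: [-2.8, -1.2, 4.9]
gripper_width: 0.328
grasp_force: 80.8
```

```bash
python3 st.py
```

```text
t 28.03 tcp [619.2 253.1  -7.9] theta 76.9 j [22. 27. -3. 60.  0. 35.] F [-2.8 -1.2  4.9] grip 80.8 open 28.1
```

>>> send_rows:
  deltas: [0, 0, 0, 0, 29, 0, 0, 0, 0, 32, 0, 0, 0, 0, 36, 0, 0, 0, 0, 39, 0, 0, 0, 0, 39, 0, 0, 4, 0, 39, 0, 0, 8, 0, 39, 0, 0, 20, 0, 39, 0, 0, 30, 0, 39, 0, 0, 38, 0, 39]
  squeeze: 60

```text
t: 28.87
tool_pos: [617.5, 252.3, 90.6]
tcp_rot: [-0.002, 0.114, 0.994, -0.001]
force: [0.9, 0.1, -1.1]
gripper_width: 0.457
grasp_force: 0.0
```

>>> send_rows:
  deltas: [-14.7, -29.3, 0, -2.8, 50, -14.7, -29.3, 0, -2.8, 50, -14.7, -29.3, 0, -2.8, 50, -14.7, -29.3, 0, -2.8, 50, -14.7, -29.3, 0, -2.8, 50, -14.7, -29.3, 0, -2.8, 50, -14.7, -29.3, 0, -2.8, 50, -14.7, -29.3, 0, -2.8, 50, -14.7, -29.3, 0, -2.8, 50, -14.7, -29.3, 0, -2.8, 50]

```text
t: 29.7
tool_pos: [471.4, -41.3, 92.3]
tcp_rot: [0.001, 0.352, 0.936, 0.0]
force: [0.8, 0.1, 0.6]
gripper_width: 0.588
grasp_force: 0.0
```

>>> send_rows:
  deltas: [-14.7, -29.3, 0, -2.8, 50, -14.7, -29.3, 0, -2.8, 50, -14.7, -29.3, 0, -2.8, 50, -14.7, -29.3, 0, -2.8, 50, -14.7, -29.3, 0, -2.8, 50, -14.7, -29.3, 0, -2.8, 50, -14.7, -29.3, 0, -2.8, 50, -14.7, -29.3, 0, -2.8, 50, -14.7, -29.3, 0, -2.8, 50, 0, 0, 0, -0.8, 50]

```text
t: 30.53
tool_pos: [337.9, -308.1, 92.4]
tcp_rot: [0.001, 0.556, 0.832, -0.001]
force: [1.2, -0.3, -0.3]
gripper_width: 0.579
grasp_force: 0.0
```

>>> send_rows:
  deltas: [0, 0, -15, 0, 50, 0, 0, -20, 0, 50, 0, 0, 0, 0, 50, 0, 0, 0, 0, 50]

```text
t: 30.87
tool_pos: [339.2, -303.1, 56.3]
tcp_rot: [-0.001, 0.552, 0.834, 0.0]
force: [-0.1, -1.2, 0.7]
gripper_width: 0.585
grasp_force: 0.0
```

```bash
python3 st.py
```

```text
t 30.87 tcp [ 339.2 -303.1   56.3] theta 23.0 j [-42.   2. -27.  61.   0.  25.] F [-0.1 -1.2  0.7] grip 0.0 open 50.0
```

>>> send_rows:
  deltas: [0, 0, -20, 0, 50, 0, 0, -20, 0, 50, 0, 0, -15, 0, 50, 0, 0, -8, 0, 50, 0, 0, -4, 0, 50, 0, 0, -2, 0, 50, 0, 0, 0, 0, 50, 0, 0, 0, 0, 50]

```text
t: 31.53
tool_pos: [340.3, -304.2, -11.7]
tcp_rot: [0.001, 0.552, 0.834, -0.0]
force: [0.1, 0.4, 0.2]
gripper_width: 0.585
grasp_force: 0.0
```

>>> send_rows:
  deltas: [0, 0, 0, 0, 40, 0, 0, 0, 0, 35, 0, 0, 0, 0, 30, 0, 0, 0, 0, 24, 0, 0, 0, 0, 20, 0, 0, 0, 0, 20, 0, 0, 0, 0, 20]

```text
t: 32.12
tool_pos: [339.4, -304.4, -11.9]
tcp_rot: [0.0, 0.553, 0.833, -0.001]
force: [-4.2, -1.1, 6.4]
gripper_width: 0.333
grasp_force: 59.5
```

>>> send_rows:
  deltas: [0, 0, 2, 0, 20, 0, 0, 4, 0, 20, 0, 0, 8, 0, 20, 0, 0, 16, 0, 20, 0, 0, 20, 0, 20, 0, 0, 20, 0, 20, 0, 0, 20, 0, 20, 0, 0, 12, 0, 20, 0, 0, 6, 0, 20, 0, 0, 0, 0, 20]
  squeeze: 80

```text
t: 32.95
tool_pos: [340.3, -304.3, 96.8]
tcp_rot: [0.001, 0.552, 0.834, -0.0]
force: [0.5, 0.8, -2.7]
gripper_width: 0.322
grasp_force: 79.9
```

```bash
python3 st.py
```

```text
t 32.95 tcp [ 340.3 -304.3   96.8] theta 22.9 j [-42.   1. -23.  66.   0.  25.] F [ 0.5  0.8 -2.7] grip 79.9 open 27.5
```

>>> send_rows:
  deltas: [7, 13, 0, 2.8, 20, 11, 20, 0, 2.8, 20, 15.4, 28.9, 0, 2.8, 20, 15.4, 28.9, 0, 2.8, 20, 15.4, 28.9, 0, 2.8, 20, 15.4, 28.9, 0, 2.8, 20, 15.4, 28.9, 0, 2.8, 20, 15.4, 28.9, 0, 2.8, 20, 15.4, 28.9, 0, 2.8, 20, 15.4, 28.9, 0, 2.8, 20]

```text
t: 33.78
tool_pos: [480.5, -37.9, 94.1]
tcp_rot: [-0.001, 0.333, 0.943, -0.0]
force: [0.0, -0.7, -3.8]
gripper_width: 0.326
grasp_force: 79.9
```

>>> send_rows:
  deltas: [15.4, 28.9, 0, 2.8, 20, 15.4, 28.9, 0, 2.8, 20, 15.4, 28.9, 0, 2.8, 20, 15.4, 28.9, 0, 2.8, 20, 15.4, 28.9, 0, 2.8, 20, 15.4, 28.9, 0, 2.8, 20, 15.4, 28.9, 0, 2.8, 20, 11, 20, 0, 2.8, 20, 6.7, 13, 0, 2.8, 20, 0, 0, 0, 0.8, 20]

```text
t: 34.62
tool_pos: [606.7, 198.5, 92.9]
tcp_rot: [-0.001, 0.111, 0.994, 0.0]
force: [-0.1, 0.5, -3.3]
gripper_width: 0.327
grasp_force: 80.0
```

>>> send_rows:
  deltas: [0, 0, -10, 0, 20, 0, 0, -20, 0, 20, 0, 0, -20, 0, 20, 0, 0, -16, 0, 20, 0, 0, -6, 0, 20, 0, 0, 0, 0, 20, 0, 0, 0, 0, 20, 0, 0, 0, 0, 20]

```text
t: 35.28
tool_pos: [606.9, 195.5, 24.4]
tcp_rot: [0.001, 0.114, 0.993, 0.0]
force: [0.1, -0.1, -3.4]
gripper_width: 0.331
grasp_force: 79.9
```

```bash
python3 st.py
```

```text
t 35.28 tcp [606.9 195.5  24.4] theta 76.9 j [18. 22. -6. 62. -0. 31.] F [ 0.1 -0.1 -3.4] grip 79.9 open 28.3
```

>>> send_rows:
  deltas: [0, 0.5, -10, 0, 20, 0, 0, -10, 0, 20, 0, 0, -6, 0, 20, 0, 0, -3.5, 0, 20, 0, 0, -1, 0, 20, 0, 0, 0, 0, 20, 0, 0, 0, 0, 20]

```text
t: 35.87
tool_pos: [606.5, 196.3, -7.3]
tcp_rot: [0.0, 0.114, 0.994, 0.0]
force: [-0.5, -0.4, -2.5]
gripper_width: 0.33
grasp_force: 80.1
```

>>> send_rows:
  deltas: [0, 0, -0.7, 0, 20, 0, 0, -0.7, 0, 20, 0, 0, 0, 0, 20, 0, 0, 0, 0, 20]

```text
t: 36.2
tool_pos: [606.7, 196.3, -7.7]
tcp_rot: [0.001, 0.114, 0.994, 0.0]
force: [-2.5, -0.7, 5.7]
gripper_width: 0.324
grasp_force: 80.9
```

```bash
python3 st.py
```

```text
t 36.2 tcp [606.7 196.3  -7.7] theta 76.9 j [18. 23. -8. 58.  0. 31.] F [-2.5 -0.7  5.7] grip 80.9 open 27.7
```

>>> send_rows:
  deltas: [0, 0, 0, 0, 29, 0, 0, 0, 0, 32, 0, 0, 0, 0, 36, 0, 0, 0, 0, 39, 0, 0, 0, 0, 39, 0, 0, 4, 0, 39, 0, 0, 8, 0, 39, 0, 0, 20, 0, 39, 0, 0, 30, 0, 39, 0, 0, 38, 0, 39]
  squeeze: 40

```text
t: 37.03
tool_pos: [604.8, 195.7, 90.8]
tcp_rot: [-0.002, 0.114, 0.994, -0.001]
force: [1.5, 0.4, -0.2]
gripper_width: 0.461
grasp_force: 0.0
```

>>> send_rows:
  deltas: [-13.8, -28.2, 0, 1, 39, -13.8, -28.2, 0, 1, 39, -13.8, -28.2, 0, 1, 39, -13.8, -28.2, 0, 1, 39, -13.8, -28.2, 0, 1, 39, -13.8, -28.2, 0, 1, 39, -13.8, -28.2, 0, 1, 39, -13.8, -28.2, 0, 1, 39, -13.8, -28.2, 0, 1, 39, -13.8, -28.2, 0, 1, 39]

```text
t: 37.87
tool_pos: [467.7, -87.0, 92.4]
tcp_rot: [0.001, 0.026, 1.0, -0.0]
force: [0.8, 0.1, 0.1]
gripper_width: 0.46
grasp_force: 0.0
```

>>> send_rows:
  deltas: [-13.8, -28.2, 0, 1, 39, -13.8, -28.2, 0, 1, 39, -13.8, -28.2, 0, 0.7, 39, 0, 0, -20, 0, 39, 0, 0, -20, 0, 39, 0, 0, -20, 0, 39, 0, 0, -10, 0, 39, 0, 0, 0, 0, 39, 0, 0, 0, 0, 39]

```text
t: 38.62
tool_pos: [426.9, -170.3, 21.9]
tcp_rot: [-0.0, 0.003, 1.0, 0.0]
force: [-0.4, 0.2, 1.4]
gripper_width: 0.452
grasp_force: 0.0
```

```bash
python3 st.py
python3 - <<'E'
from bench import optics
import cv2, numpy as np
t=optics.snapshot("top")[:,:,::-1]; s=optics.snapshot("side")[:,:,::-1]
f=lambda i,k:cv2.resize(i,None,fx=k,fy=k,interpolation=cv2.INTER_CUBIC)
o=np.zeros((560,800,3),np.uint8)
a=f(t[130:190,195:265],4); b=f(t[130:190,355:425],4); c=f(s[150:230,330:430],8)[:320]
c=f(s[160:230,330:430],4.5)
o[:240,:280]=a;o[:240,290:570]=b;o[245:245+c.shape[0],:450]=c
cv2.imwrite("pics/p2.png",o)
E
```

```text
t 38.62 tcp [ 426.9 -170.3   21.9] theta 89.7 j [-22.   4. -29.  57.  -0. -21.] F [-0.4  0.2  1.4] grip 0.0 open 38.6
```

View pics/p2.png

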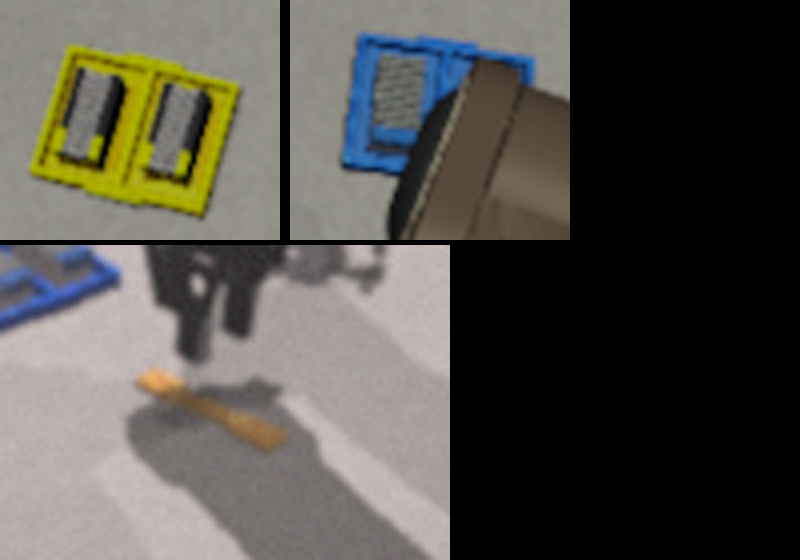

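The yellow tray holds both V jaws flat, grooves up (crop (93,115) and (177,130)), and the blue tray's left jaw is fine. The gripper is above the middle of the coupon. I'll set the fingers to 24 mm and feel for the bench.

>>> send_rows:
  deltas: [0, 0, -10, 0, 24, 0, 0, -10, 0, 24, 0, 0, -10, 0, 24, 0, 0, -6, 0, 24, 0, 0, -2, 0, 24, 0, 0, 0, 0, 24, 0, 0, 0, 0, 24]

```text
t: 39.3
tool_pos: [426.8, -170.4, -16.8]
tcp_rot: [-0.0, 0.003, 1.0, 0.0]
force: [0.7, -0.8, -0.1]
gripper_width: 0.284
grasp_force: 0.0
```

>>> send_rows:
  deltas: [0, 0, -1, 0, 24, 0, 0, -1, 0, 24, 0, 0, 0, 0, 24]

```text
t: 39.55
tool_pos: [427.1, -170.5, -18.5]
tcp_rot: [0.0, 0.003, 1.0, -0.0]
force: [-0.3, 0.1, -0.5]
gripper_width: 0.283
grasp_force: 0.0
```

>>> send_rows:
  deltas: [0, 0, -1, 0, 24, 0, 0, -1, 0, 24, 0, 0, 0, 0, 24]

```text
t: 39.8
tool_pos: [426.8, -170.4, -20.7]
tcp_rot: [-0.0, 0.003, 1.0, 0.0]
force: [0.0, 0.4, -0.3]
gripper_width: 0.285
grasp_force: 0.0
```

```bash
python3 st.py
```

```text
t 39.8 tcp [ 426.8 -170.4  -20.7] theta 89.6 j [-22.   6. -33.  51.   0. -21.] F [ 0.   0.4 -0.3] grip 0.0 open 24.4
```

>>> send_rows:
  deltas: [0, 0, -1, 0, 24, 0, 0, 0, 0, 24]

```text
t: 39.97
tool_pos: [426.8, -170.4, -21.7]
tcp_rot: [-0.0, 0.003, 1.0, 0.0]
force: [-0.4, -0.4, -0.2]
gripper_width: 0.276
grasp_force: 0.0
```

>>> send_rows:
  deltas: [0, 0, -1, 0, 24, 0, 0, 0, 0, 24]

```text
t: 40.13
tool_pos: [426.8, -170.4, -22.8]
tcp_rot: [-0.0, 0.003, 1.0, 0.0]
force: [1.1, 0.1, -0.2]
gripper_width: 0.28
grasp_force: 0.0
```

>>> send_rows:
  deltas: [0, 0, -1, 0, 24, 0, 0, 0, 0, 24]

```text
t: 40.3
tool_pos: [426.8, -170.4, -23.8]
tcp_rot: [-0.0, 0.003, 1.0, 0.0]
force: [0.1, -0.1, -0.1]
gripper_width: 0.282
grasp_force: 0.0
```

>>> send_rows:
  deltas: [0, 0, -1, 0, 24, 0, 0, 0, 0, 24]

```text
t: 40.47
tool_pos: [426.9, -170.4, -24.8]
tcp_rot: [-0.0, 0.003, 1.0, 0.0]
force: [-0.3, 0.9, -0.0]
gripper_width: 0.283
grasp_force: 0.0
```

>>> send_rows:
  deltas: [0, 0, -0.7, 0, 24, 0, 0, 0, 0, 24]

```text
t: 40.63
tool_pos: [426.8, -170.4, -25.4]
tcp_rot: [-0.0, 0.003, 1.0, 0.0]
force: [0.1, -0.1, 0.1]
gripper_width: 0.281
grasp_force: 0.0
```

>>> send_rows:
  deltas: [0, 0, -0.7, 0, 24, 0, 0, 0, 0, 24]

```text
t: 40.8
tool_pos: [427.0, -170.4, -26.0]
tcp_rot: [0.0, 0.003, 1.0, -0.0]
force: [-0.0, 0.5, -0.4]
gripper_width: 0.285
grasp_force: 0.0
```

>>> send_rows:
  deltas: [0, 0, 0, 0, 20, 0, 0, 0, 0, 17, 0, 0, 0, 0, 15, 0, 0, 0, 0, 15]
  squeeze: 25

```text
t: 41.13
tool_pos: [427.3, -170.5, -25.7]
tcp_rot: [0.0, 0.003, 1.0, -0.0]
force: [1.0, 0.4, 3.6]
gripper_width: 0.173
grasp_force: 2.1
```

>>> send_rows:
  deltas: [0, 0, 0, 0, 12, 0, 0, 0, 0, 9, 0, 0, 0, 0, 7, 0, 0, 0, 0, 7]

```text
t: 41.47
tool_pos: [427.3, -170.6, -25.6]
tcp_rot: [0.0, 0.003, 1.0, -0.0]
force: [-0.1, 0.5, 5.4]
gripper_width: 0.126
grasp_force: 25.9
```

```bash
python3 st.py
```

```text
t 41.47 tcp [ 427.3 -170.6  -25.6] theta 89.6 j [-22.   7. -33.  50.  -0. -21.] F [-0.1  0.5  5.4] grip 25.9 open 10.8
```

>>> send_rows:
  deltas: [0, 0, 0, 0, 4, 0, 0, 2, 0, 4, 0, 0, 5, 0, 4, 0, 0, 10, 0, 4, 0, 0, 20, 0, 4, 0, 0, 25, 0, 4, 0, 0, 25, 0, 4, 0, 0, 20, 0, 4, 0, 0, 8, 0, 4, 0, 0, 0, 0, 4]
  squeeze: 45

```text
t: 42.3
tool_pos: [428.2, -170.9, 91.3]
tcp_rot: [0.002, 0.003, 1.0, -0.001]
force: [0.8, -0.5, -0.5]
gripper_width: 0.115
grasp_force: 43.9
```

```bash
python3 st.py
python3 - <<'E'
from bench import optics
import cv2
im=optics.snapshot("side")[:,:,::-1]; cv2.imwrite("pics/c1.png",cv2.resize(im[120:230,300:440],None,fx=4.5,fy=4.5,interpolation=cv2.INTER_CUBIC))
E
```

```text
t 42.3 tcp [ 428.2 -170.9   91.3] theta 89.6 j [-22.   2. -23.  65.  -0. -21.] F [ 0.8 -0.5 -0.5] grip 43.9 open 9.8
```

View pics/c1.png

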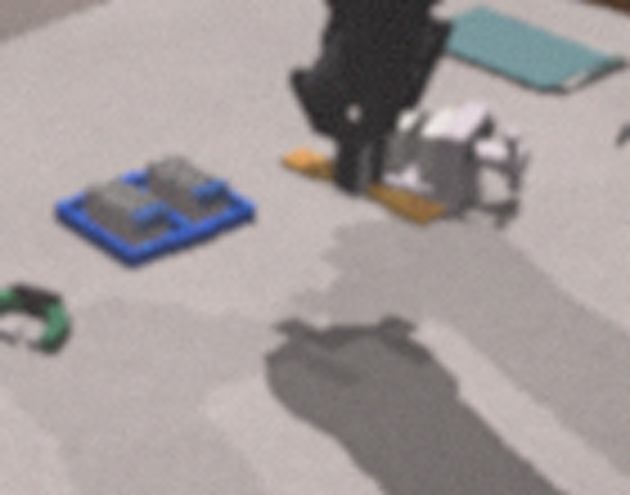

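The coupon is held level by its middle (crop (360,180)), and both flat jaws sit flat in the blue tray. Carry the coupon to the red tray.

>>> send_rows:
  deltas: [1, 10, 0, 0.2, 4, 2, 20, 0, 0.2, 4, 4.1, 31.6, 0, 0.2, 4, 4.1, 31.6, 0, 0.2, 4, 4.1, 31.6, 0, 0.2, 4, 4.1, 31.6, 0, 0.2, 4, 4.1, 31.6, 0, 0.2, 4, 4.1, 31.6, 0, 0.2, 4, 4.1, 31.6, 0, 0.2, 4, 4.1, 31.6, 0, 0.2, 4]

```text
t: 43.18
tool_pos: [461.1, 114.4, 87.2]
tcp_rot: [-0.002, -0.015, 1.0, -0.0]
force: [0.7, -0.3, -1.2]
gripper_width: 0.119
grasp_force: 44.0
```

>>> send_rows:
  deltas: [4.1, 31.6, 0, 0.2, 4, 4.1, 31.6, 0, 0.2, 4, 4.1, 31.6, 0, 0.2, 4, 4.1, 31.6, 0, 0.2, 4, 4.1, 31.6, 0, 0.2, 4, 4.1, 31.6, 0, 0.2, 4, 4.1, 31.6, 0, 0.2, 4, 4.1, 31.6, 0, 0.2, 4, 4, 20, 0, 0.2, 4, 2, 12, 0, 0.2, 4]

```text
t: 44.02
tool_pos: [500.0, 399.6, 86.4]
tcp_rot: [-0.001, -0.033, 0.999, -0.001]
force: [-0.5, -1.3, -0.6]
gripper_width: 0.121
grasp_force: 44.1
```

>>> send_rows:
  deltas: [0, 0, 0, 0, 4, 0, 0, -10, 0, 4, 0, 0, -20, 0, 4, 0, 0, -20, 0, 4, 0, 0, -20, 0, 4, 0, 0, -15, 0, 4, 0, 0, -5, 0, 4, 0, 0, 0, 0, 4, 0, 0, 0, 0, 4, 0, 0, 0, 0, 4]

```text
t: 44.85
tool_pos: [502.1, 397.2, 0.2]
tcp_rot: [0.001, -0.031, 1.0, 0.0]
force: [0.4, -0.3, -1.8]
gripper_width: 0.118
grasp_force: 44.1
```

```bash
python3 st.py
```

```text
t 44.85 tcp [5.021e+02 3.972e+02 2.000e-01] theta 93.6 j [38. 23. -7. 59. -0. 35.] F [ 0.4 -0.3 -1.8] grip 44.1 open 10.1
```

>>> send_rows:
  deltas: [0, 0, -8, 0, 4, 0, 0, -6, 0, 4, 0, 0, -4, 0, 4, 0, 0, -1, 0, 4, 0, 0, 0, 0, 4, 0, 0, 0, 0, 4]

```text
t: 45.35
tool_pos: [501.4, 397.2, -20.1]
tcp_rot: [-0.0, -0.032, 0.999, -0.0]
force: [0.1, -0.5, -0.5]
gripper_width: 0.12
grasp_force: 44.1
```

>>> send_rows:
  deltas: [0, 0, -0.7, 0, 4, 0, 0, 0, 0, 4, 0, 0, 0, 0, 4]

```text
t: 45.6
tool_pos: [501.6, 397.3, -20.5]
tcp_rot: [0.0, -0.032, 0.999, 0.0]
force: [-0.8, 0.3, -0.5]
gripper_width: 0.118
grasp_force: 44.1
```

>>> send_rows:
  deltas: [0, 0, -0.7, 0, 4, 0, 0, 0, 0, 4, 0, 0, 0, 0, 4]

```text
t: 45.85
tool_pos: [501.5, 397.2, -21.4]
tcp_rot: [0.0, -0.032, 0.999, -0.0]
force: [-0.8, -0.2, -1.4]
gripper_width: 0.12
grasp_force: 44.1
```

```bash
python3 st.py
```

```text
t 45.85 tcp [501.5 397.2 -21.4] theta 93.6 j [38. 24. -9. 57. -0. 35.] F [-0.8 -0.2 -1.4] grip 44.1 open 10.2
```

>>> send_rows:
  deltas: [0, 0, -0.6, 0, 4, 0, 0, 0, 0, 4, 0, 0, 0, 0, 4]

```text
t: 46.1
tool_pos: [501.6, 397.3, -21.4]
tcp_rot: [0.0, -0.032, 0.999, 0.0]
force: [-2.4, -2.0, 5.3]
gripper_width: 0.123
grasp_force: 45.4
```

```bash
python3 st.py
```

```text
t 46.1 tcp [501.6 397.3 -21.4] theta 93.6 j [38. 24. -9. 57.  0. 35.] F [-2.4 -2.   5.3] grip 45.4 open 10.5
```

Seated. Release, rise, and move back clear for a final look.

>>> send_rows:
  deltas: [0, 0, 0, 0, 13, 0, 0, 0, 0, 17, 0, 0, 0, 0, 22, 0, 0, 0, 0, 28, 0, 0, 0, 0, 28, 0, 0, 4, 0, 28, 0, 0, 10, 0, 28, 0, 0, 25, 0, 28, 0, 0, 35, 0, 28, 0, 0, 38, 0, 28]

```text
t: 46.93
tool_pos: [500.5, 396.4, 90.5]
tcp_rot: [-0.001, -0.032, 0.999, -0.001]
force: [0.6, 0.5, 0.8]
gripper_width: 0.327
grasp_force: 0.0
```

>>> send_rows:
  deltas: [-10, -30, 6, 0, 28, -10, -30, 6, 0, 28, -10, -30, 6, 0, 28, -10, -30, 6, 0, 28, -10, -30, 6, 0, 28, -10, -30, 6, 0, 28, -10, -30, 6, 0, 28, -10, -30, 6, 0, 28, -10, -30, 6, 0, 28, -10, -30, 6, 0, 28]

```text
t: 47.77
tool_pos: [400.7, 95.9, 151.2]
tcp_rot: [0.001, -0.032, 0.999, 0.0]
force: [1.4, -1.4, 0.3]
gripper_width: 0.329
grasp_force: 0.0
```

>>> send_rows:
  deltas: [0, 0, 0, 0, 28, 0, 0, 0, 0, 28, 0, 0, 0, 0, 28]

```text
t: 48.02
tool_pos: [401.9, 97.3, 150.7]
tcp_rot: [0.001, -0.031, 1.0, 0.0]
force: [-0.1, 0.4, -0.2]
gripper_width: 0.327
grasp_force: 0.0
```

```bash
python3 st.py
python3 - <<'E'
from bench import optics
import cv2, numpy as np
t=optics.snapshot("top")[:,:,::-1]; s=optics.snapshot("side")[:,:,::-1]
f=lambda i,k:cv2.resize(i,None,fx=k,fy=k,interpolation=cv2.INTER_CUBIC)
a=f(t[125:245,125:325],2);b=f(t[125:245,325:485],2); o=np.zeros((600,800,3),np.uint8)
o[:240,:400]=a;o[:240,400:720]=b; c=f(s[130:320,140:440],1.85); o[245:245+c.shape[0],:c.shape[1]]=c
cv2.imwrite("pics/end.png",o)
E
```

```text
t 48.02 tcp [401.9  97.3 150.7] theta 93.6 j [ 14.  -5. -21.  73.   0.  10.] F [-0.1  0.4 -0.2] grip 0.0 open 27.9
```

View pics/end.png

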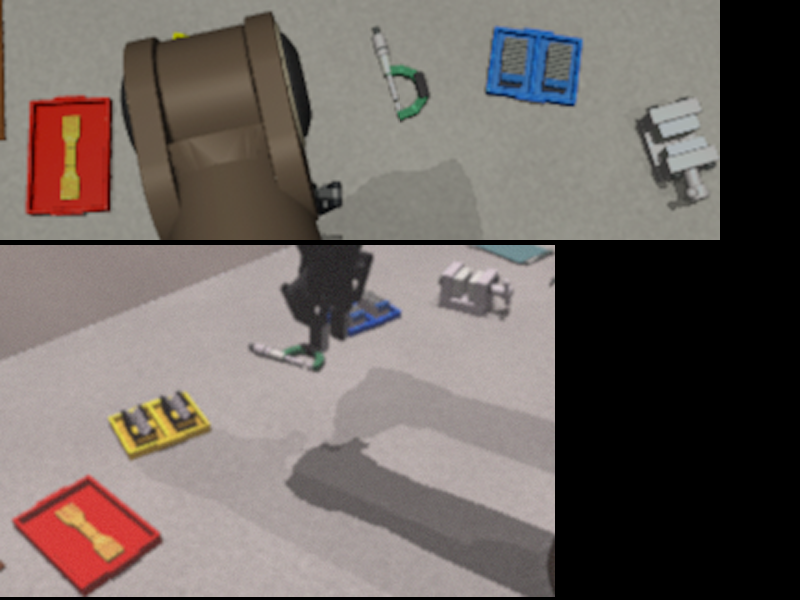

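The final view shows the coupon flat in the red tray (70,157), the two flat jaws in the blue tray (515,65 and 557,70) and the two V jaws in the yellow tray. The grip and micrometer have not moved, so I'm handing in.

```bash
python3 -c "
from bench import arm; print(arm.hand_in())"
```

```text
the job is handed in; nothing more can be done
None
```

The job is handed in at about 48 s: in the last pictures both flat jaws lie in the blue tray, both V-groove jaws in the yellow and the coupon flat in the red, with the grip and micrometer where they were; the judge's verdict was not shown.

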